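Set the turret cap to its large hole and tip the balls out

TASK

First turn the white perforated cap of the clear jar until its largest hole stands over the red mark on the jar's rim, while the jar is still upright. Then swing the blue side handle over to tip the jar, so that both steel balls roll out through that hole and end up in the grey tray below; let go of everything at the end.

Things in the scene. Friction and masses are not known exactly. Their poses are not given: they have to be found in the camera images.
- cap (a joint): Angle (rad) of the white round cap, 110 mm wide, on a clear jar. 0: its largest hole (35 mm, centre 32 mm from the middle) is exactly over the red mark on the jar's rim. Positive: turned counter-clockwise from above. Starts at 0.75 to 1.45, so turn it clockwise. The other holes (9 and 5 mm) are too small for the balls. It turns with 0.05 N m, stays where left; range -1.3 to 1.9.
- cap_grip (a point): Point to grasp in the black upright wing on the cap's middle, 25 mm above the disc, 11 mm below the wing's top. The wing is 46 mm long along this frame's x, 12 mm wide along y, 36 mm high. The frame turns with the cap; +y points to the largest hole, z is the cap's axis (up while the jar is upright). When the cap is right, the axes are parallel to those of tray.
- handle (a point): Centre of the blue round handle bar, 14 mm thick, 74 mm long along its x (parallel to the tray's x), on a crank of 85 mm radius that turns the jar about its level axle (see tray). Jar upright: it leans 1.1 rad from vertical to the tray's -y. Swing it over the top to its stop, 1.1 rad towards +y: the jar then pours towards +y. About 3 to 4 N at the handle; it stays where left.
- tray (a point): Centre of the floor of the grey tray under the jar, fixed; inside 110 mm (x) by 192 mm (y), walls 26 mm above the floor. z up; +y is the pouring side, where the red mark points while the jar is upright. In this frame the axle runs along x at y = -35 mm, z = 116 mm, with the handle's centre at x = -122 mm; the upright jar's axis is at x = 0, y = -35 mm, the cap's top face at z = 161 mm.
- ball_a_center (a point): Centre of a steel ball of 12 mm, loose in the jar at the start.
- ball_b_center (a point): Centre of a second such ball, loose in the same jar.

How it is judged:
On the way:
1. the cap's largest hole is over the red mark (within 14 degrees) with the jar still upright (value of joint cap between -0.25 and 0.25 rad and angle between cap_grip's own z axis and vertical below 0.2 rad), for 0.2 s.
At the end, for the whole second after the job is handed in: Both balls lie on the tray's floor, inside its walls (centres less than 20 mm above the floor), the cap still has its largest hole at the red mark (within 20 degrees), and the robot has let go. The jar may stay tipped or be turned back (z of ball_a_center in the frame of tray between 0 and 0.02 m and x of ball_a_center in the frame of tray between -0.056 and 0.056 m and y of ball_a_center in the frame of tray between -0.097 and 0.097 m and z of ball_b_center in the frame of tray between 0 and 0.02 m and x of ball_b_center in the frame of tray between -0.056 and 0.056 m and y of ball_b_center in the frame of tray between -0.097 and 0.097 m and value of joint cap between -0.35 and 0.35 rad); the robot touches nothing.
It also fails if it takes over 58 s, if anything falls off the work surface, if the arm or the gripper's body presses on something with over 40 N, if the wrist force passes 120 N, or if a joint passes its speed limit or range.

ROBOT

A 6-joint arm with a two-finger parallel gripper is mounted at the origin on a cart in front of the work surface, level with it; the furniture and walls round the work are solid. World frame = base frame: x ahead of the robot, y to its left, z up, the work surface at z = 0. Lengths are in m, angles in rad, forces in N, time in s.
With the tool pointing down it reaches from about 0.225 to 0.875 m from the base axis. Payload 3.4 kg.
Tool frame: the origin (TCP) lies at the very end of the fingers, on their centre line; the grasp point (between the pads) lies 19 mm behind it; z points along the fingers, y is the direction in which the jaws open and shut (so a half turn about z gives the same grasp; the last joint's range is limited). The gripper opens to 85 mm and grips with 20 to 120 N. Pads are 22 mm wide; open, the fingers measure 114 mm over their backs; the gripper's body (76 mm by 85 mm) begins 54 mm behind the grasp point. The pads swing forward as they close: fully open they stand 13 mm farther back than shut.
Start: joints at [-1.327, 0.276, 1.505, -0, 1.361, -0.121], TCP at [0.205, -0.537, 0.192] pointing down, gripper open.
Joint ranges: [-2.89, 2.89], [-0.75, 2.08], [0.22, 2.7], [-1.18, 4.32], [0.11, 2.71], [-2.7, 2.7]. Speed limits (rad/s): [2.57, 2.57, 3.14, 3.14, 3.14, 3.14].

INTERFACE

Orientations are given as a unit quaternion [w, x, y, z].
In Python, from rig import telemetry, cams, sign_off, spotter gives the robot as it stands.
- The arm moves only by the tool servo_tool, never from a script. Its argument "steps" is a list of rows, each a list of 6 numbers: the shift along the tool's x, y, z in mm, then the turn, a rotation vector about the tool's x, y, z in degrees. In form: [[x, y, z, ax, ay, az], ...]. A call has 1 to 8 rows; each row is the pose to reach, as a shift and turn from the pose commanded when the call began, along the tool's axes at that moment; what a row does not reach only later rows make up. A row lasts 1/10 s, in which the tool goes at most 50 mm and 8.59 degrees, less where a joint would pass 70% of its speed; a pose out of reach is approached as far as the arm can. A call with a gripper value outside its range is refused whole. "hand" is the closure in counts, from 0 (fully open) to 255 (shut), set as the call begins (left out, the last holds). The fingers move at their own pace and stop on an object; "grip_force" is the grip in N (left out, the last holds). Time passes only in rows, so rows that repeat a pose let the fingers close. It gives the time, the measured TCP pose, the force and the opening at its end, in the units of the state.
- telemetry.get_state(): the state, without advancing time (a new reading comes with each control period).
- cams.get_image(name): name is "scene" or "top" or "wrist"; returns (picture, depth): 384x512x3 uint8, red, green, blue; 384x512 float32, m along the optical axis (not along the pixel's ray), 0 where there is no reading.
- cams.camera_model(name): a dict with "camera_matrix" (3x3 intrinsics, pixels), "origin" and "rotation" of the camera in the world; the wrist camera has in their place "tool_from_camera" (4x4, takes a point from camera to tool coordinates, whose origin is the TCP and whose axes are the flange's). Camera axes: x right, y up, looking along -z (the intrinsics and any distortion apply to the point x, -y, -z); pixel columns grow to the right and rows downward; lengths in m; the calibration is good to about 2 mm. A picture is of the moment at which its call begins: read the wrist's pose just before it. camera_model takes no time and is no camera call.
- sign_off(): hands the job in, once; it reports no verdict.
Trained networks look in the newest picture that a camera, given by its name, has taken for a name from the list of things; names that differ only in an ending like _2 or _b are one class to them, and where a whole thing is asked for, a point or a joint stands for the part that bears it (a point fixed in the world has none). Each returns a list of dicts, best first, with "conf" (0 to 1); they miss things now and then, are a little off and sometimes report something else, mostly with a low value. They report only what shows in the picture. A call takes as long as a camera call.
- spotter.outline_of(query, camera): "region" (384x512 bool, what is visible of it) and "rect" ([left, top, width, height] in pixels, round what is visible of it).
The state is a dict: "clock": time; "qpos": joint angles; "qd": joint speeds; "effort": joint torques, N m; "position": TCP position; "ee_rot": TCP orientation; "contact_force": force on the tool from outside, world axes, zero at the start; "moment": the same for the moment, N m; "width": finger opening in m.
Only numpy, scipy, OpenCV 4.12 (cv2) and the standard library are available. Lean on these libraries where they do the work, as an engineer would, in place of code of your own. Each camera call takes 0.05 s, during which the arm holds its last target.

## Working session

There is one attempt and no reset: what is moved stays moved. The work goes in short steps, Python scripts to look and compute and a tool call to move; the robot and the scene stay as the last step left them, time stands still between calls to the robot, and variables do not carry over. Pictures are saved under pics/ and viewed, and the job is handed in when it is done.

Besides the shell and the picture viewer there is one more tool, called after ">>>" as a command line: name --pt "numbers of a row" for each row, then --argument value for the rest. servo_tool: Moves the arm, as the interface text tells. Its arguments: {"type":"object","properties":{"steps":{"type":"array","items":{"type":"array","items":{"type":"number"}}},"hand":{"type":"number"},"grip_force":{"type":"number"}},"required":["steps"]}

```bash
ls; mkdir -p pics
python3 - <<'E'
from rig import telemetry, cams, spotter
import cv2, numpy as np
print(telemetry.get_state())
for n in ["scene","top"]:
    im,d=cams.get_image(n); np.savez(f"/tmp/{n}.npz",im=im,d=d)
    cv2.imwrite(f"pics/{n}0.png",im[:,:,::-1])
    m=cams.camera_model(n); print(n,m)
    for q in ["cap","handle","cap_grip","ball_a_center","tray"]:
        r=spotter.outline_of(q,n)
        print(q,[(round(x["conf"],2),x["rect"],int(x["region"].sum())) for x in r][:3])
        if r: np.save(f"/tmp/{n}_{q}.npy",r[0]["region"])
E
```

```text
pics
{'clock': 0.0, 'qpos': array([-1.32697714e+00,  2.76640332e-01,  1.50614835e+00, -1.40236576e-05,
        1.36070266e+00, -1.20990400e-01]), 'qd': array([-0.00114673,  0.00010952,  0.00093617, -0.00153374, -0.00109994,
       -0.00107594]), 'effort': array([-1.95561108e-03, -4.16784847e+01, -2.45806342e+01, -3.38315822e-04,
        1.11439734e-02,  1.01265402e-05]), 'position': array([ 0.20499044, -0.53656713,  0.19070787]), 'ee_rot': array([-9.47137172e-04,  9.83409610e-01,  1.81396357e-01, -6.51103037e-05]), 'contact_force': array([ 0.41036901, -0.23388824, -0.30198102]), 'moment': array([-0.0222496 ,  0.03209276, -0.00077136]), 'width': 0.08520460174927764}
scene {'camera_matrix': array([[485.5932437 ,   0.        , 254.66562146],
       [  0.        , 485.5932437 , 186.85575631],
       [  0.        ,   0.        ,   1.        ]]), 'origin': array([0.09742768, 0.61447574, 0.49407255]), 'rotation': array([-0.25316122, -0.17881682,  0.5097229 ,  0.8025687 ])}
cap [(0.89, [214.4, 141.7, 61.6, 36.6], 1296)]
handle [(0.67, [215.5, 141.3, 123.0, 70.1], 3426)]
cap_grip [(0.79, [214.5, 142.3, 60.7, 35.8], 1303)]
ball_a_center [(0.5, [214.7, 141.6, 61.0, 36.0], 1373)]
tray [(0.71, [190.8, 138.5, 147.0, 147.7], 8941)]
top {'camera_matrix': array([[470.52749106,   0.        , 263.90537488],
       [  0.        , 470.52749106, 179.62029631],
       [  0.        ,   0.        ,   1.        ]]), 'origin': array([ 0.43109968, -0.0012039 ,  0.96589518]), 'rotation': array([-0.70277091, -0.05374396,  0.04988022,  0.70762744])}
cap [(0.91, [252.2, 119.0, 61.6, 60.2], 2697)]
handle [(0.83, [241.2, 119.0, 118.8, 100.6], 4048)]
cap_grip [(0.61, [253.9, 120.0, 59.4, 60.1], 2690)]
ball_a_center []
tray []
```

Run:
```python
import cv2,numpy as np
im=cv2.imread("pics/top0.png");cv2.imwrite("pics/top0c.png",cv2.resize(im[80:270,190:400],None,fx=3.1,fy=3.1,interpolation=cv2.INTER_CUBIC))
im=cv2.imread("pics/scene0.png");cv2.imwrite("pics/scene0c.png",cv2.resize(im[110:300,160:370],None,fx=3.1,fy=3.1,interpolation=cv2.INTER_CUBIC))
```

```text
(no output)
```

View pics/top0c.png

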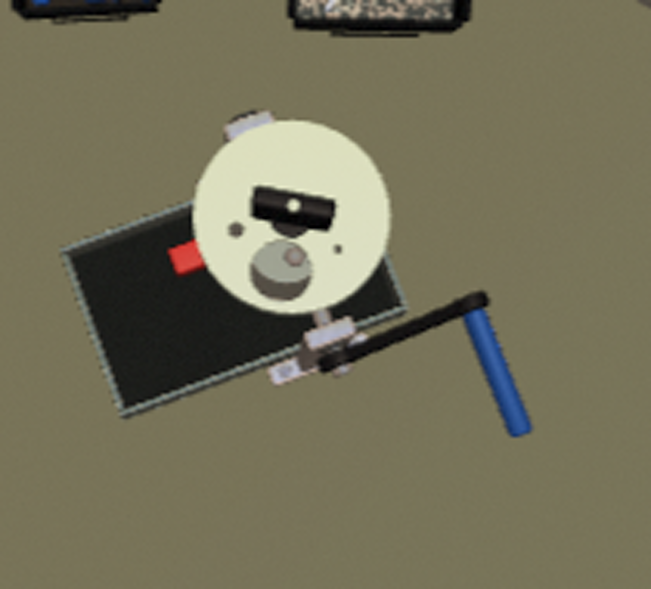

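View pics/scene0c.png

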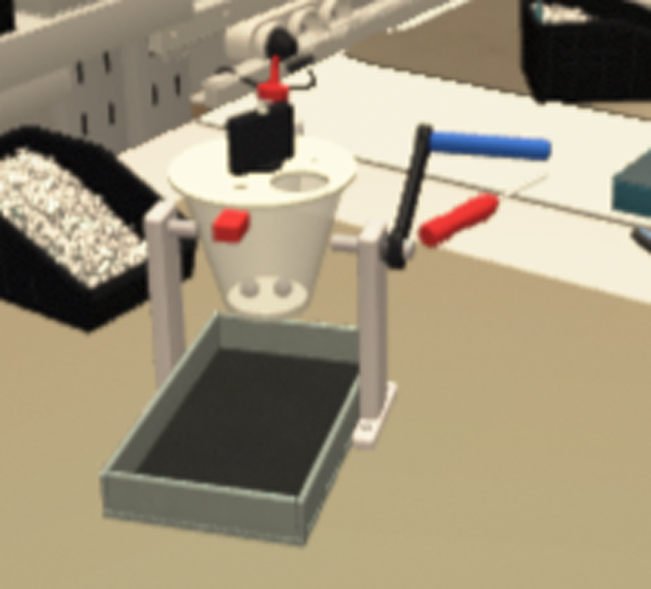

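View pics/scene0.png

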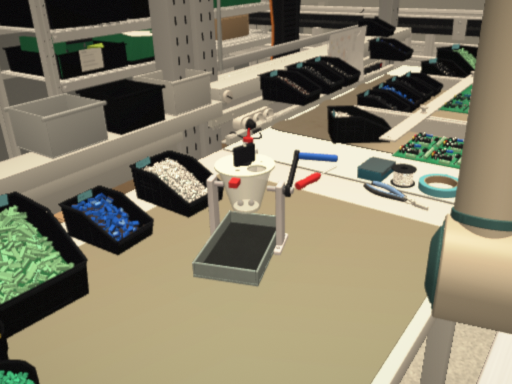

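View pics/top0.png

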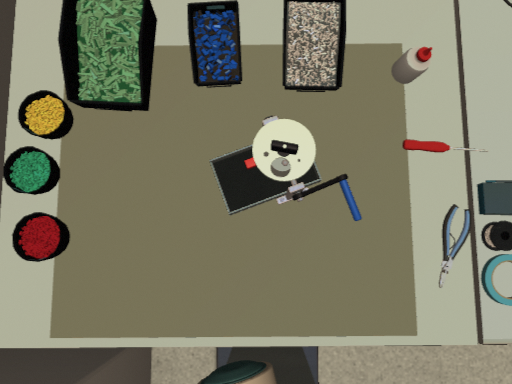

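The top view (crop) shows the cap with the wing near px (284,147), the big hole at (281,167), the red mark at (250,162) and the blue handle from (342,178) to (358,219). Both balls are in the jar. Next I'll turn these into positions.

```bash
cat > h.py <<'E'
import numpy as np, cv2
from scipy.spatial.transform import Rotation as R
from rig import cams
def rot(q): return R.from_quat([q[1],q[2],q[3],q[0]])
def cam(n):
    m=cams.camera_model(n); return m["camera_matrix"],m["origin"],rot(m["rotation"]).as_matrix()
def ray(n,uv):
    K,o,Rm=cam(n); uv=np.atleast_2d(uv).astype(float)
    d=np.c_[(uv[:,0]-K[0,2])/K[0,0],-(uv[:,1]-K[1,2])/K[1,1],-np.ones(len(uv))]
    return o,d@Rm.T
def atz(n,uv,z):
    o,d=ray(n,uv); return o+d*((z-o[2])/d[:,2])[:,None]
def atd(n,uv,dep):
    o,d=ray(n,uv); return o+d*np.atleast_1d(dep)[:,None]
def proj(n,P):
    K,o,Rm=cam(n); p=(np.atleast_2d(P)-o)@Rm; return np.c_[K[0,0]*p[:,0]/-p[:,2]+K[0,2],K[1,1]*p[:,1]/p[:,2]+K[1,2]]
E
python3 - <<'E'
from h import *
z=np.load("/tmp/top.npz");im,d=z["im"],z["d"]
hsv=cv2.cvtColor(im,cv2.COLOR_RGB2HSV).astype(int)
yy,xx=np.mgrid[:384,:512]
def pts(m,n="top"):
    v,u=np.nonzero(m); dd=d[v,u]; return np.c_[u,v][dd>0],dd[dd>0]
box=(xx>190)&(xx<400)&(yy>110)&(yy<270)
cap=np.load("/tmp/top_cap.npy")
uv,dd=pts(cap);P=atd("top",uv,dd);print("cap z pct",np.percentile(P[:,2],[2,10,50,90,98]))
zc=np.median(P[:,2])
c=max(cv2.findContours(cap.astype(np.uint8),0,1)[0],key=cv2.contourArea)
e=cv2.fitEllipse(c);print(e, "center",atz("top",[e[0]],zc), "dia",e[1][0]*(0.966-zc)/470)
red=box&((hsv[...,0]<8)|(hsv[...,0]>172))&(hsv[...,1]>150)&(hsv[...,2]>100)&(xx<270)
uv,dd=pts(red);P=atd("top",uv,dd);print("red",np.median(P,0),len(P),uv.mean(0))
bl=box&(hsv[...,0]>100)&(hsv[...,0]<125)&(hsv[...,1]>130)&(yy>170)
uv,dd=pts(bl);P=atd("top",uv,dd);print("blue",P.mean(0),np.median(P,0),len(P));r=cv2.minAreaRect(uv.astype(np.float32));print(r,atz("top",[r[0]],np.median(P[:,2])))
w=P[:,:2]-P[:,:2].mean(0);u=np.linalg.svd(w,full_matrices=False)[2][0];t=w@u;print("dir",u,np.degrees(np.arctan2(u[1],u[0])),np.ptp(t))
wing=cap&(im.max(2)<50)&(yy<158)
n,l,st,cc=cv2.connectedComponentsWithStats(wing.astype(np.uint8));i=1+st[1:,4].argmax();print("wing",st[i],cc[i])
uv,dd=pts(l==i);P=atd("top",uv,dd);print(np.percentile(P[:,2],[5,50,90,99]),P.mean(0));r=cv2.minAreaRect(uv.astype(np.float32));print(r)
for Z in (.16,.2):print(atz("top",[cc[i],(281,167)],Z))
E
```

```text
cap z pct [0.16190713 0.16339818 0.16528431 0.17336163 0.20162376]
((283.1060485839844, 149.36354064941406), (60.99184799194336, 61.693702697753906), 96.98344421386719) center [[ 0.60224981 -0.03087692  0.16528431]] dia 0.1039087864948474
red [0.57993438 0.02695442 0.15921705] 84 [249.5        162.64285714]
blue [ 0.51386379 -0.14386155  0.1651441 ] [ 0.51332667 -0.14377309  0.16521462] 291
((349.8792724609375, 199.4482879638672), (43.08131790161133, 6.870728015899658), 68.19859313964844) [[ 0.51410534 -0.14379228  0.16521462]]
dir [-0.93999146 -0.34119796] -160.0501229500216 0.07314614031501068
wing [272 141  26  13 203] [283.91133005 147.5862069 ]
[0.17127573 0.19863957 0.20193264 0.20387709] [ 0.59941337 -0.03113791  0.19246484]
((283.86981201171875, 147.69435119628906), (25.43181800842285, 10.62730598449707), 10.619654655456543)
[[ 0.6065399  -0.03251981  0.16      ]
 [ 0.57213019 -0.02702547  0.16      ]]
[[ 0.59783206 -0.03096547  0.2       ]
 [ 0.56513024 -0.02574383  0.2       ]]
```

```bash
cat >> h.py <<'E'
from rig import telemetry
def goal(pos,yaw,tilt=None):
    s=telemetry.get_state(); r=rot(s["ee_rot"]); p=np.array(s["position"])
    a=np.radians(yaw/2); t=R.from_quat([np.cos(a),np.sin(a),0,0])
    sh=r.inv().apply(np.array(pos)-p)*1000; rv=np.degrees((r.inv()*t).as_rotvec())
    x=r.as_matrix(); print("t",round(s["clock"],2),"pos",p.round(4),"yaw",np.degrees(np.arctan2(x[1,0],x[0,0])).round(2),"w",round(s["width"],4),"F",np.round(s["contact_force"],1),"q",np.round(s["qpos"],2))
    print("shift",sh.round(1),"turn",rv.round(2))
E
python3 -c "
from h import *
goal([.6,-.031,.30],79.5)"
```

```text
t 0.6 pos [ 0.2051 -0.5372  0.1916] yaw 20.9 w 0.0852 F [-0.1  0.  -0.3] q [-1.33  0.28  1.5   0.    1.36 -0.12]
shift [ 549.5 -332.  -108.4] turn [  0.    0.  -58.6]
```

>>> servo_tool --pt "0 0 -50 0 0 0" --pt "0 0 -100 0 0 0" --pt "30 -18 -110 0 0 -5" --pt "72 -43 -110 0 0 -10" --pt "115 -69 -110 0 0 -15" --pt "157 -95 -110 0 0 -20" --pt "200 -121 -110 0 0 -25" --pt "242 -146 -110 0 0 -30" --hand 0

```text
clock: 1.4
position: [0.38, -0.3127, 0.3019]
ee_rot: [0.0, 0.902, 0.431, 0.0]
contact_force: [-0.0, -0.5, 0.1]
width: 0.0854
```

```bash
python3 -c "
from h import *
goal([.6,-.031,.30],79.5)"
```

```text
t 1.4 pos [ 0.38   -0.3127  0.3019] yaw 51.09 w 0.0854 F [-0.  -0.5  0.1] q [-0.83  0.1   1.46  0.    1.58 -0.15]
shift [357.4  -5.7   1.9] turn [ 5.000e-02  2.000e-02 -2.841e+01]
```

>>> servo_tool --pt "45 -1 0 0 0 -4" --pt "90 -1 0 0 0 -8" --pt "135 -2 0 0 0 -12" --pt "180 -3 0 0 0 -16" --pt "225 -4 0 0 0 -20" --pt "270 -5 0 0 0 -24" --pt "315 -6 0 0 0 -28" --pt "357 -6 0 0 0 -28.4"

```text
clock: 2.2
position: [0.6006, -0.0317, 0.3017]
ee_rot: [0.0, 0.769, 0.639, 0.0]
contact_force: [0.8, 0.2, 0.4]
width: 0.0852
```

>>> servo_tool --pt "0 0 0 0 0 0" --pt "0 0 0 0 0 0"

```text
clock: 2.4
position: [0.5997, -0.033, 0.301]
ee_rot: [-0.0, 0.769, 0.639, -0.001]
contact_force: [0.8, 0.2, 0.4]
width: 0.0858
```

```bash
python3 -c "
from h import *
goal([.6,-.031,.30],79.5)
im,d=cams.get_image('wrist');cv2.imwrite('pics/w1.png',im[:,:,::-1]);np.savez('/tmp/w1.npz',im=im,d=d);print(cams.camera_model('wrist'))"
```

```text
t 2.4 pos [ 0.5997 -0.033   0.301 ] yaw 79.41 w 0.0858 F [0.8 0.2 0.4] q [-0.17  0.28  1.24 -0.    1.63  0.01]
shift [ 2.  -0.1  1. ] turn [-0.07  0.04 -0.09]
{'camera_matrix': array([[269.79484557,   0.        , 255.89528091],
       [  0.        , 269.79484557, 190.15730646],
       [  0.        ,   0.        ,   1.        ]]), 'tool_from_camera': array([[ 1.50358670e-04,  9.52147969e-01,  3.05637404e-01,
         7.82365241e-02],
       [ 9.99999987e-01, -1.61117420e-04,  9.97572690e-06,
         9.33823257e-04],
       [ 5.87418780e-05,  3.05637399e-01, -9.52147981e-01,
        -1.82881555e-01],
       [ 0.00000000e+00,  0.00000000e+00,  0.00000000e+00,
         1.00000000e+00]])}
```

View pics/w1.png

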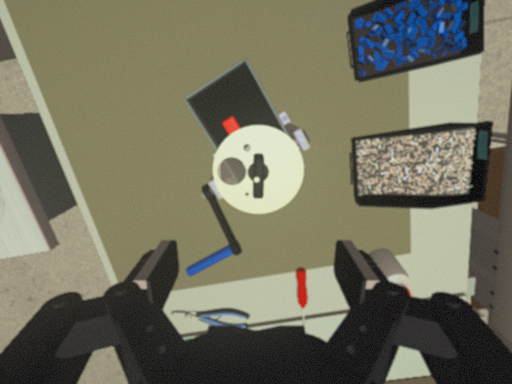

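The wrist view shows the wing standing upright in the picture at (258,176), which means it lines up with the tool's x. The hole is on its left at (231,171). I'll work out the wing's exact centre and angle.

```bash
cat >> h.py <<'E'
def watz(uv,z,s):
    m=cams.camera_model("wrist");K=m["camera_matrix"];T=m["tool_from_camera"];uv=np.atleast_2d(uv).astype(float)
    d=np.c_[(uv[:,0]-K[0,2])/K[0,0],-(uv[:,1]-K[1,2])/K[1,1],-np.ones(len(uv))]
    r=rot(s["ee_rot"]).as_matrix();o=r@T[:3,3]+s["position"];d=d@(r@T[:3,:3]).T
    return o+d*((z-o[2])/d[:,2])[:,None]
E
python3 - <<'E'
from h import *
s=telemetry.get_state();z=np.load("/tmp/w1.npz");im=z["im"]
cv2.imwrite("pics/w1c.png",cv2.resize(im[100:230,180:320,::-1],None,fx=4,fy=4,interpolation=cv2.INTER_CUBIC))
g=im.max(2);m=np.zeros_like(g);m[145:205,245:275]=(g[145:205,245:275]<60)
n,l,st,cc=cv2.connectedComponentsWithStats(m);i=1+st[1:,4].argmax();print(st[i],cc[i])
v,u=np.nonzero(l==i)
for r in range(148,202,4):
    k=u[v==r]
    if len(k):print(r,k.min(),k.max())
print(watz([cc[i]],.198,s))
hsv=cv2.cvtColor(im,cv2.COLOR_RGB2HSV)
c=((hsv[...,1]<70)&(g>190)).astype(np.uint8);c[:115]=0;c[222:]=0;c[:,:205]=0;c[:,310:]=0
k=max(cv2.findContours(c,0,1)[0],key=cv2.contourArea);k=cv2.convexHull(k);e=cv2.fitEllipse(k);print(e,watz([e[0]],.165,s))
print("hole",watz([(231,171)],.165,s))
E
```

```text
Traceback (most recent call last):
ValueError: attempt to get argmax of an empty sequence
```

View pics/w1c.png

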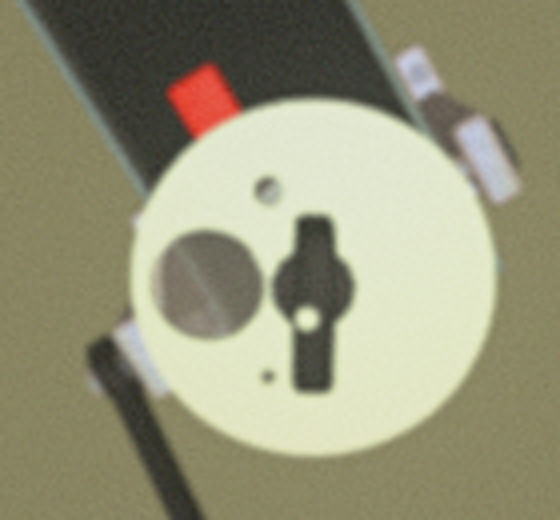

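Run:
```python
from h import *
s=telemetry.get_state()
c=watz([(258.5,169.3),(231.7,171.2),(237.5,126)],.165,s);w=watz([(258.5,175.5)],.2,s)
print(c,w);v=c[1]-c[0];print(np.degrees(np.arctan2(v[1],v[0])),np.linalg.norm(v))
```

```text
[[ 0.60355692 -0.03237914  0.165     ]
 [ 0.57111557 -0.02868423  0.165     ]
 [ 0.58906757  0.02248526  0.165     ]] [[ 0.60353513 -0.03090444  0.2       ]]
173.50228898922228 0.03265108617913629
```

```bash
python3 -c "
from h import *
goal([.602,-.031,.172],80)"
```

```text
t 2.45 pos [ 0.5992 -0.0338  0.3013] yaw 79.32 w 0.0852 F [-0.5  0.1  0.7] q [-0.17  0.28  1.24 -0.    1.63  0.01]
shift [  3.4   2.3 129.3] turn [-0.05  0.05 -0.68]
```

>>> servo_tool --pt "3 2 20 0 0 -0.6" --pt "3 2 45 0 0 -0.6" --pt "3 2 70 0 0 -0.6" --pt "3 2 90 0 0 -0.6" --pt "3 2 108 0 0 -0.6" --pt "3 2 120 0 0 -0.6" --pt "3 2 128 0 0 -0.6" --pt "3 2 128 0 0 -0.6"

```text
clock: 3.25
position: [0.6013, -0.0317, 0.173]
ee_rot: [-0.001, 0.767, 0.642, -0.001]
contact_force: [0.2, 1.0, 0.3]
width: 0.0854
```

>>> servo_tool --pt "0 0 0 0 0 0" --pt "0 0 0 0 0 0" --pt "0 0 0 0 0 0" --pt "0 0 0 0 0 0" --pt "0 0 0 0 0 0" --pt "0 0 0 0 0 0" --pt "0 0 0 0 0 0" --pt "0 0 0 0 0 0" --hand 255 --grip_force 40

```text
clock: 4.05
position: [0.6021, -0.031, 0.1736]
ee_rot: [0.0, 0.767, 0.642, -0.0]
contact_force: [-0.5, 0.2, -0.3]
width: 0.0
```

```bash
python3 -c "
from h import *
goal([.602,-.031,.172],20)
im,d=cams.get_image('wrist');cv2.imwrite('pics/w2.png',im[:,:,::-1])
im,d=cams.get_image('scene');cv2.imwrite('pics/s2.png',cv2.resize(im[80:290,150:380,::-1],None,fx=2.8,fy=2.8))"
```

```text
t 4.05 pos [ 0.6021 -0.031   0.1736] yaw 79.9 w 0.0 F [-0.5  0.2 -0.3] q [-0.17  0.33  1.47 -0.    1.34  0.01]
shift [ 0.  -0.1  1.6] turn [0.00e+00 1.00e-02 5.99e+01]
```

View pics/s2.png

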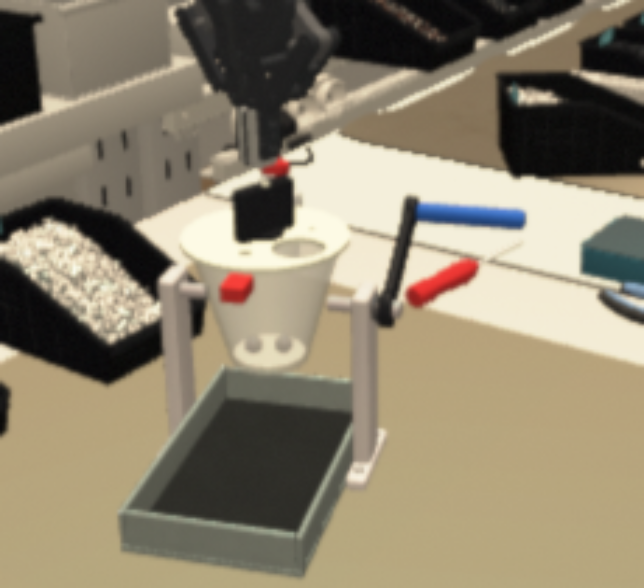

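View pics/w2.png

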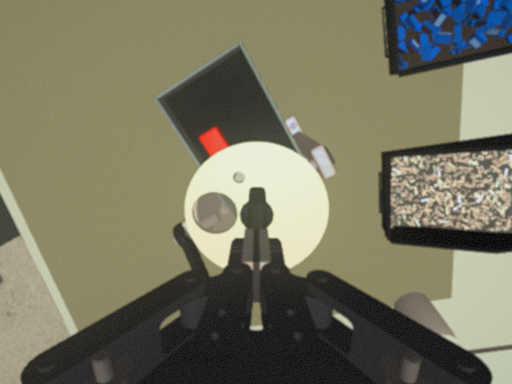

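The fingers closed on nothing. In the scene view they stand behind the wing, on the tool's -x side. I'll re-measure using the depth images.

Run:
```python
from h import *
s=telemetry.get_state()
im,d=cams.get_image('wrist')
for uv in [(300,200),(240,165),(310,230),(200,180),(257,195),(257,240),(257,270)]:
    dep=d[uv[1],uv[0]]
    m=cams.camera_model("wrist");K=m["camera_matrix"];T=m["tool_from_camera"]
    c=np.array([(uv[0]-K[0,2])/K[0,0],-(uv[1]-K[1,2])/K[1,1],-1])*dep
    t=T[:3,:3]@c+T[:3,3]; print(uv,dep,"tool",t.round(4),"world",(rot(s["ee_rot"]).apply(t)+s["position"]).round(4))
print(watz([(257,207)],.165,s))
im,d=cams.get_image('top');cv2.imwrite('pics/t3.png',cv2.resize(im[80:270,190:400,::-1],None,fx=3,fy=3))
print(proj("top",[s["position"]]),proj("scene",[s["position"]]),proj("scene",[[.602,-.031,.2]]),proj("scene",[[.602,-.031,.165]]))
z=np.load("/tmp/scene.npz")
for uv in [(243,153),(225,170),(258,171),(268,165),(243,148)]:
    print(uv,z["d"][uv[1],uv[0]],atd("scene",[uv],[z["d"][uv[1],uv[0]]]))
```

```text
(300, 200) 0.20288022 tool [0.0092 0.0341 0.008 ] world [ 0.6373 -0.028   0.1655]
(240, 165) 0.19546962 tool [ 0.0358 -0.0106  0.0088] world [0.598  0.0061 0.1647]
(310, 230) 0.21106398 tool [-0.016   0.0433  0.0086] world [ 0.6419 -0.0544  0.165 ]
(200, 180) 0.1983303 tool [ 0.0247 -0.0402  0.0082] world [5.669e-01 3.000e-04 1.653e-01]
(257, 195) 0.17959297 tool [ 0.0203  0.0017 -0.0129] world [ 0.6073 -0.0114  0.1864]
(257, 240) 0.14038314 tool [ 0.0106  0.0015 -0.0571] world [ 0.6055 -0.0209  0.2307]
(257, 270) 0.123161115 tool [ 0.0059  0.0014 -0.0768] world [ 0.6046 -0.0255  0.2503]
[[ 0.60445664 -0.02809285  0.165     ]]
[[283.37749512 148.42367153]] [[244.4596307  159.67178138]] [[243.93884717 145.89103593]] [[244.67399823 164.08365817]]
(243, 153) 0.86386466 [[ 0.59858955 -0.02309893  0.18967858]]
(225, 170) 0.8552789 [[0.6125119  0.01244531 0.1664125 ]]
(258, 171) 0.9231018 [[ 0.60225231 -0.07155319  0.13688634]]
(268, 165) 0.86863256 [[ 0.56041791 -0.04538265  0.16719811]]
(243, 148) 0.8595756 [[ 0.59808446 -0.02305052  0.1992327 ]]
```

View pics/t3.png

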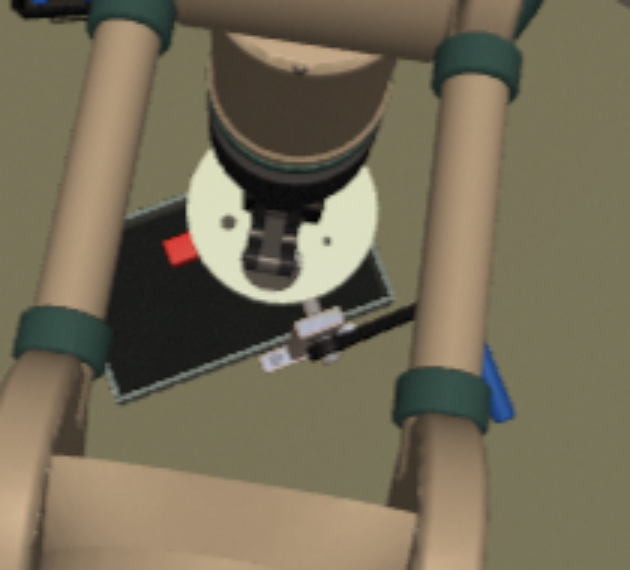

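Run:
```python
import cv2
im=cv2.imread("pics/w2.png");a=cv2.resize(im[170:330,180:340],None,fx=3.7,fy=3.7,interpolation=cv2.INTER_CUBIC)
cv2.imwrite("pics/w2c.png",cv2.convertScaleAbs(a,alpha=1.8,beta=20))
from rig import cams
im,d=cams.get_image("scene")
a=cv2.resize(im[100:190,195:300,::-1],None,fx=6,fy=6,interpolation=cv2.INTER_CUBIC)
cv2.imwrite("pics/s2c.png",cv2.convertScaleAbs(a,alpha=1.8,beta=20))
from rig import telemetry
print(telemetry.get_state()["width"])
```

```text
-5.263453464035034e-05
```

View pics/w2c.png

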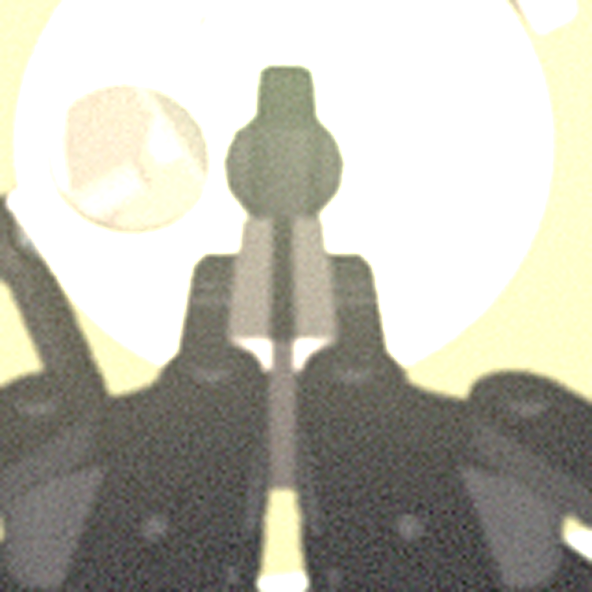

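View pics/s2c.png

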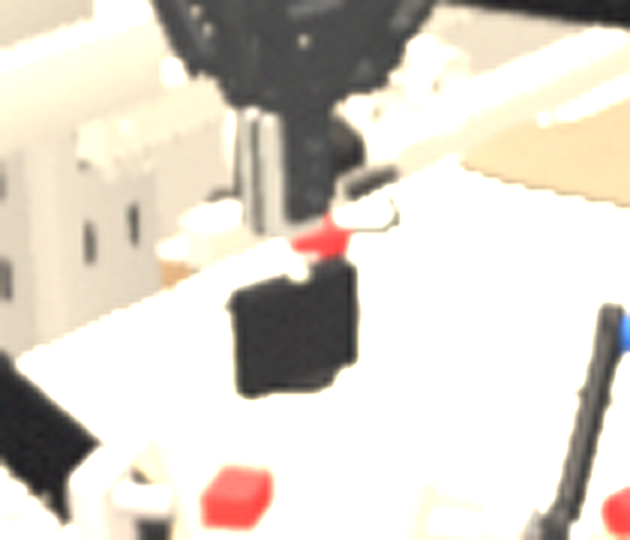

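Run:
```python
from h import *
s=telemetry.get_state();print(s["position"],s["width"],s["contact_force"],s["clock"])
im,d=cams.get_image("scene")
for uv in [(237,122),(239,130),(239,134),(239,137),(247,130),(245,134),(240,115),(243,148)]:
    print(uv,im[uv[1],uv[0]],d[uv[1],uv[0]],atd("scene",[uv],[d[uv[1],uv[0]]]).round(4))
im,d=cams.get_image("wrist");m=cams.camera_model("wrist");K=m["camera_matrix"];T=m["tool_from_camera"]
for uv in [(250,230),(250,245),(264,245),(257,235),(257,245),(257,255),(257,280),(257,310),(240,245),(250,215),(257,218)]:
    c=np.array([(uv[0]-K[0,2])/K[0,0],-(uv[1]-K[1,2])/K[1,1],-1])*d[uv[1],uv[0]]
    print(uv,im[uv[1],uv[0]],(T[:3,:3]@c+T[:3,3]).round(4))
print(telemetry.get_state()["position"])
```

```text
[ 0.60214544 -0.03107799  0.17356904] -5.263453464035034e-05 [-0.1422655   0.28636628  1.240641  ] 4.3
(237, 122) [67 64 57] 0.8425353 [[ 0.6067 -0.0202  0.2464]]
(239, 130) [116 111  98] 0.8421018 [[ 0.6005 -0.017   0.2338]]
(239, 134) [112 106  94] 0.84558743 [[ 0.601  -0.0172  0.2264]]
(239, 137) [112 106  95] 0.85078853 [[ 0.6029 -0.0192  0.22  ]]
(247, 130) [33 33 34] 0.84762543 [[ 0.5925 -0.0294  0.2317]]
(245, 134) [32 32 32] 0.8442905 [[ 0.5918 -0.0223  0.2265]]
(240, 115) [39 38 37] 0.8270229 [[ 0.5958 -0.0157  0.2616]]
(243, 148) [25 24 24] 0.8590277 [[ 0.5978 -0.0226  0.1994]]
(250, 230) [95 93 81] [ 0.0782  0.0009 -0.1829]
(250, 245) [93 88 80] [ 0.0107 -0.002  -0.0625]
(264, 245) [94 91 77] [ 0.0108  0.005  -0.0627]
(257, 235) [58 61 52] [ 0.0109  0.0015 -0.0521]
(257, 245) [50 54 46] [ 0.0111  0.0015 -0.0633]
(257, 255) [53 51 43] [ 0.0109  0.0015 -0.0722]
(257, 280) [68 67 61] [ 0.0018  0.0014 -0.0785]
(257, 310) [139 136  99] [-0.2397  0.0027  0.1733]
(240, 245) [59 58 50] [ 0.006  -0.0076 -0.0542]
(250, 215) [70 76 60] [ 0.0124 -0.0027 -0.0282]
(257, 218) [78 77 61] [ 0.0104  0.0016 -0.0283]
[ 0.60215674 -0.03106736  0.17358929]
```

The depth images agree that the real fingertips are at about z = 0.217. That is about 44 mm short of the stated TCP, so the fingers closed above the wing. I'll open, go about 42 mm lower in small steps while watching the force, and check again.

>>> servo_tool --pt "0 0 0 0 0 0" --pt "0 0 0 0 0 0" --pt "0 0 0 0 0 0" --pt "0 0 0 0 0 0" --pt "0 0 0 0 0 0" --pt "0 0 0 0 0 0" --pt "0 0 0 0 0 0" --hand 0

```text
clock: 5.1
position: [0.6021, -0.0311, 0.1736]
ee_rot: [0.0, 0.767, 0.642, -0.0]
contact_force: [0.1, 0.5, 0.2]
width: 0.0856
```

Run:
```python
from h import *
goal([.602,-.031,.13],80)
im,d=cams.get_image("wrist");cv2.imwrite("pics/w4.png",im[:,:,::-1])
im,d=cams.get_image("scene");a=cv2.resize(im[90:190,180:310,::-1],None,fx=5,fy=5,interpolation=cv2.INTER_CUBIC)
cv2.imwrite("pics/s4.png",cv2.convertScaleAbs(a,alpha=1.6,beta=20))
```

```text
t 5.1 pos [ 0.6021 -0.0311  0.1736] yaw 79.9 w 0.0856 F [0.1 0.5 0.2] q [-0.17  0.33  1.47 -0.    1.34  0.01]
shift [ 0.  -0.1 43.6] turn [ 0.   0.  -0.1]
```

View pics/s4.png

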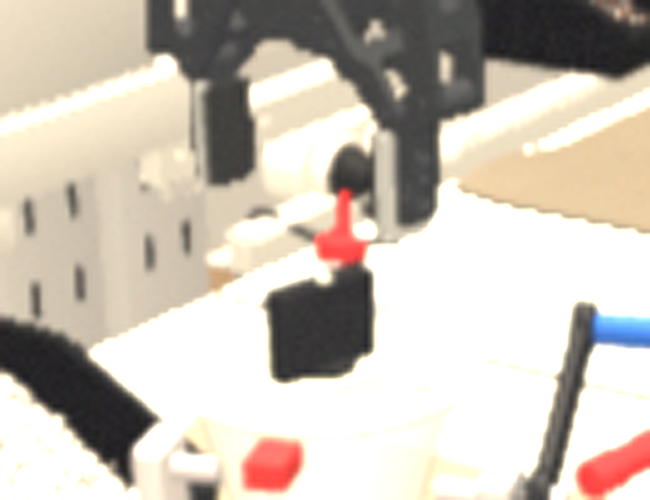

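View pics/w4.png

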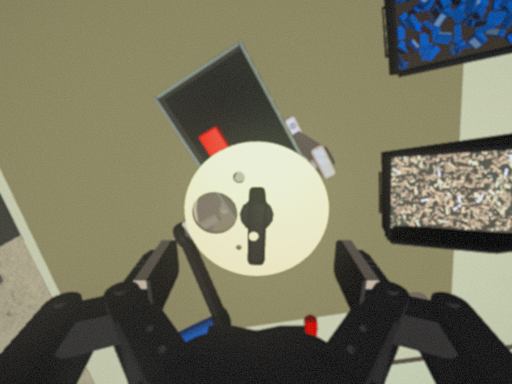

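>>> servo_tool --pt "0 0 8 0 0 0" --pt "0 0 16 0 0 0" --pt "0 0 24 0 0 0" --pt "0 0 32 0 0 0" --pt "0 0 38 0 0 0" --pt "0 0 41 0 0 0" --pt "0 0 41 0 0 0"

```text
clock: 5.9
position: [0.6018, -0.031, 0.1319]
ee_rot: [-0.0, 0.767, 0.642, -0.0]
contact_force: [-0.7, 0.7, 0.1]
width: 0.0853
```

Run:
```python
from h import *
goal([.602,-.031,.13],80)
im,d=cams.get_image("scene");a=cv2.resize(im[90:190,180:310,::-1],None,fx=5,fy=5,interpolation=cv2.INTER_CUBIC)
cv2.imwrite("pics/s5.png",cv2.convertScaleAbs(a,alpha=1.6,beta=20))
```

```text
t 5.9 pos [ 0.6018 -0.031   0.1319] yaw 79.9 w 0.0853 F [-0.7  0.7  0.1] q [-0.17  0.36  1.54 -0.    1.25  0.01]
shift [0.1 0.2 1.9] turn [-0.06  0.   -0.1 ]
```

View pics/s5.png

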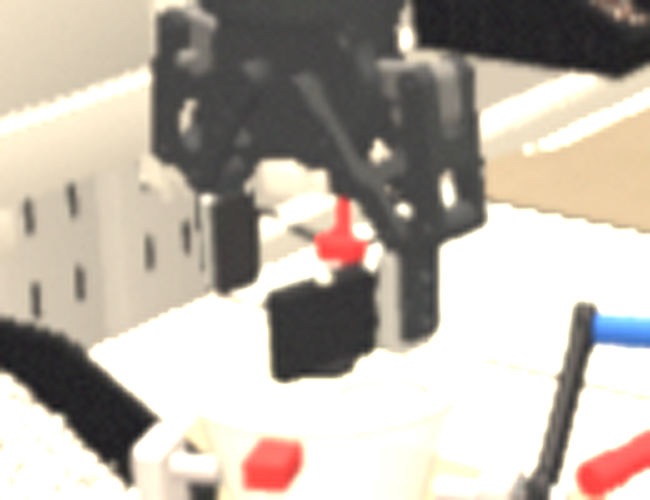

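The open fingers now straddle the wing, with the tips still above the disc. Closing now.

>>> servo_tool --pt "0 0 0 0 0 0" --pt "0 0 0 0 0 0" --pt "0 0 0 0 0 0" --pt "0 0 0 0 0 0" --pt "0 0 0 0 0 0" --pt "0 0 0 0 0 0" --pt "0 0 0 0 0 0" --pt "0 0 0 0 0 0" --hand 255 --grip_force 40

```text
clock: 6.75
position: [0.6024, -0.0311, 0.1328]
ee_rot: [0.0, 0.767, 0.642, 0.0]
contact_force: [0.8, -0.2, 0.7]
width: 0.0113
```

Gripped: the opening reads 11.3 mm, against 12 mm for the wing. Turning it 60° clockwise.

>>> servo_tool --pt "0 0 0 0 0 4" --pt "0 0 0 0 0 10" --pt "0 0 0 0 0 16" --pt "0 0 0 0 0 22" --pt "0 0 0 0 0 28" --pt "0 0 0 0 0 34" --pt "0 0 0 0 0 40" --pt "0 0 0 0 0 46"

```text
clock: 7.55
position: [0.6039, -0.032, 0.1328]
ee_rot: [0.001, 0.957, 0.29, 0.001]
contact_force: [3.4, -1.4, -0.4]
width: 0.0115
```

>>> servo_tool --pt "0 0 0 0 0 5" --pt "0 0 0 0 0 10" --pt "0 0 0 0 0 14.5" --pt "0 0 0 0 0 14.5" --pt "0 0 0 0 0 14.5"

```text
clock: 8.05
position: [0.6041, -0.0323, 0.1328]
ee_rot: [0.001, 0.986, 0.169, 0.002]
contact_force: [4.1, -3.0, -1.8]
width: 0.0109
```

Run:
```python
from h import *
goal([.602,-.031,.13],20)
im,d=cams.get_image("wrist");cv2.imwrite("pics/w6.png",im[:,:,::-1])
```

```text
t 8.05 pos [ 0.6041 -0.0323  0.1328] yaw 19.5 w 0.0109 F [ 4.1 -3.  -1.8] q [-0.17  0.35  1.54 -0.    1.25  1.06]
shift [-1.5 -2.   2.8] turn [ 0.2  -0.16 -0.5 ]
```

View pics/w6.png

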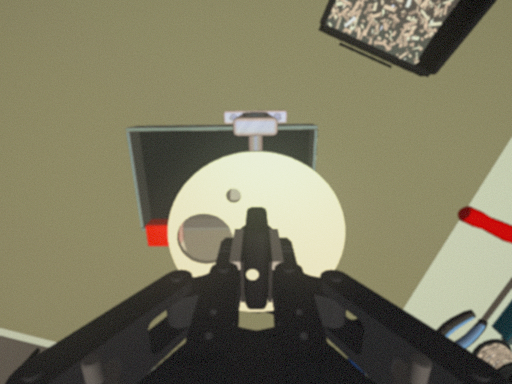

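The hole at (206,239) is in line with the red mark at (157,235) and the cap axis at about (256,239), and the tray edges are square to the tool. Releasing and lifting.

>>> servo_tool --pt "0 0 0 0 0 0" --pt "0 0 0 0 0 0" --pt "0 0 0 0 0 0" --pt "0 0 0 0 0 0" --pt "0 0 0 0 0 0" --pt "0 0 0 0 0 0" --pt "0 0 0 0 0 0" --hand 0

```text
clock: 8.8
position: [0.6021, -0.031, 0.1326]
ee_rot: [0.0, 0.986, 0.169, -0.0]
contact_force: [0.6, 0.5, 0.8]
width: 0.0855
```

>>> servo_tool --pt "0 0 -10 0 0 0" --pt "0 0 -35 0 0 0" --pt "0 0 -65 0 0 0" --pt "0 0 -90 0 0 0" --pt "0 0 -100 0 0 0" --pt "0 0 -100 0 0 0" --pt "0 0 -100 0 0 0"

```text
clock: 9.5
position: [0.6015, -0.031, 0.2317]
ee_rot: [-0.0, 0.986, 0.168, -0.001]
contact_force: [0.5, 0.5, -0.6]
width: 0.0855
```

Run:
```python
from h import *
s=telemetry.get_state()
im,d=cams.get_image("wrist");cv2.imwrite("pics/w7.png",im[:,:,::-1])
m=cams.camera_model("wrist");K=m["camera_matrix"];T=m["tool_from_camera"]
a=np.radians(19.95);ex=np.array([np.cos(a),np.sin(a),0]);A=np.array([.602,-.031,0])
h=A-.122*ex-.0758*np.array([-ex[1],ex[0],0]);print("handle pred",h)
g=h-.008*ex;print("grip",g)
goal([g[0],g[1],.22],20)
hsv=cv2.cvtColor(im,cv2.COLOR_RGB2HSV).astype(int)
b=(hsv[...,0]>100)&(hsv[...,0]<125)&(hsv[...,1]>130);b[:150]=0
v,u=np.nonzero(b);print(len(u),u.min(),u.max(),v.min(),v.max())
```

```text
handle pred [ 0.51318409 -0.14387769  0.        ]
grip [ 0.50566416 -0.14660729  0.        ]
t 9.55 pos [ 0.6012 -0.0309  0.2311] yaw 19.4 w 0.0855 F [-0.6  0.6 -0.1] q [-0.17  0.3   1.37 -0.    1.47  1.07]
shift [-128.5   77.4   11.3] turn [-0.07  0.14 -0.6 ]
625 18 510 265 383
```

View pics/w7.png

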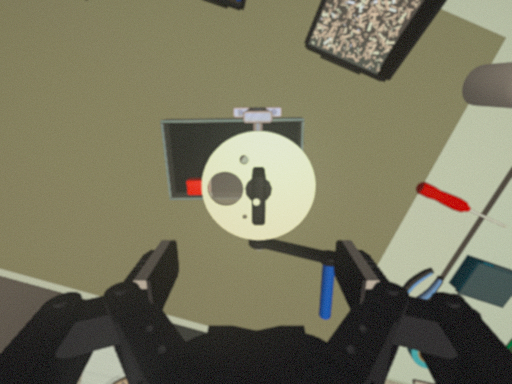

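>>> servo_tool --pt "-32 19 0 0 0 -0.6" --pt "-64 38 0 0 0 -0.6" --pt "-96 58 0 0 0 -0.6" --pt "-128 77 0 0 0 -0.6" --pt "-128 77 25 0 0 -0.6" --pt "-128 77 50 0 0 -0.6" --pt "-128 77 60 0 0 -0.6" --pt "-128 77 60 0 0 -0.6"

```text
clock: 10.35
position: [0.5053, -0.1454, 0.1702]
ee_rot: [-0.002, 0.985, 0.174, -0.002]
contact_force: [0.2, -0.6, 0.4]
width: 0.0853
```

Run:
```python
from h import *
goal([.5057,-.1466,.0955],20)
im,d=cams.get_image("wrist");cv2.imwrite("pics/w8.png",im[:,:,::-1])
im,d=cams.get_image("scene");a=cv2.resize(im[90:230,200:370,::-1],None,fx=4,fy=4,interpolation=cv2.INTER_CUBIC)
cv2.imwrite("pics/s8.png",cv2.convertScaleAbs(a,alpha=1.4,beta=20))
```

```text
t 10.35 pos [ 0.5053 -0.1454  0.1702] yaw 20.0 w 0.0853 F [ 0.2 -0.6  0.4] q [-0.41  0.22  1.64 -0.    1.29  0.81]
shift [ 0.3  1.5 74.7] turn [-0.22  0.23 -0.  ]
```

View pics/s8.png

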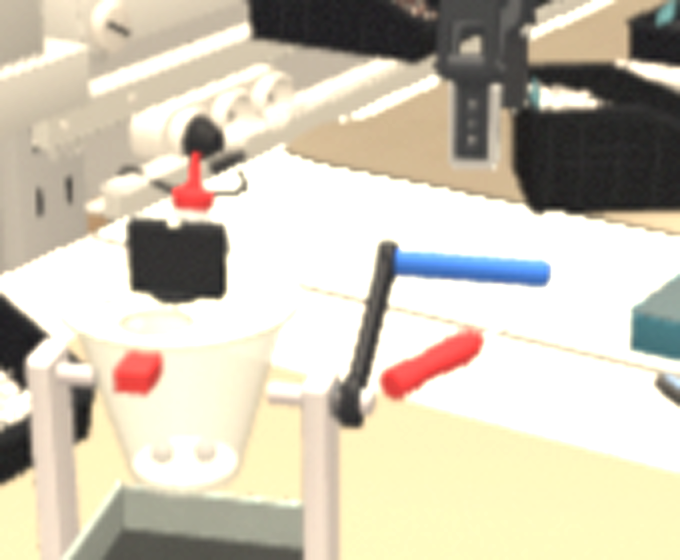

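View pics/w8.png

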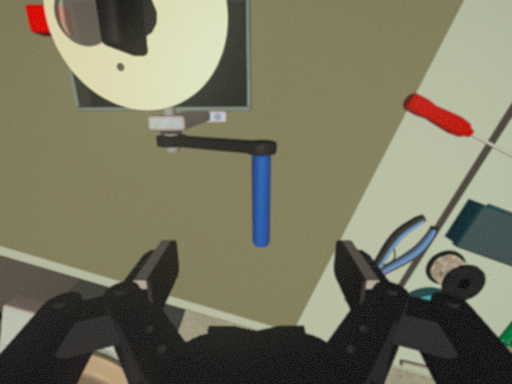

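>>> servo_tool --pt "0 2 15 0 0 0" --pt "0 2.5 30 0 0 0" --pt "0 2.5 45 0 0 0" --pt "0 2.5 58 0 0 0" --pt "0 2.5 68 0 0 0" --pt "0 2.5 74 0 0 0" --pt "0 2.5 74 0 0 0"

```text
clock: 11.15
position: [0.5078, -0.1484, 0.0984]
ee_rot: [-0.0, 0.985, 0.174, -0.0]
contact_force: [-0.9, -0.2, 0.7]
width: 0.0848
```

>>> servo_tool --pt "0 0 0 0 0 0" --pt "0 0 0 0 0 0" --pt "0 0 0 0 0 0" --pt "0 0 0 0 0 0" --pt "0 0 0 0 0 0" --pt "0 0 0 0 0 0" --pt "0 0 0 0 0 0" --pt "0 0 0 0 0 0" --hand 255 --grip_force 25

```text
clock: 11.95
position: [0.5078, -0.1484, 0.0988]
ee_rot: [-0.0, 0.985, 0.174, 0.0]
contact_force: [-0.7, 1.5, 1.5]
width: 0.013
```

Run:
```python
from h import *
goal([.5057,-.1466,.0955],20)
im,d=cams.get_image("scene");a=cv2.resize(im[90:230,200:370,::-1],None,fx=4,fy=4,interpolation=cv2.INTER_CUBIC)
cv2.imwrite("pics/s9.png",cv2.convertScaleAbs(a,alpha=1.4,beta=20))
# arc: shift in tool axes (tool x=+trayx, y=-tray y, z down)
for t in np.linspace(-1.1,1.1,17): print(round(t,2),np.round([-85*(np.sin(t)-np.sin(-1.1)),-85*(np.cos(t)-np.cos(1.1))],1))
```

```text
t 11.95 pos [ 0.5078 -0.1484  0.0988] yaw 20.0 w 0.013 F [-0.7  1.5  1.5] q [-0.42  0.28  1.75  0.    1.12  0.81]
shift [-1.4 -2.4  3.3] turn [-0.01 -0.01 -0.  ]
-1.1 [-0. -0.]
-0.96 [ -6. -10.]
-0.82 [-13.3 -19.1]
-0.69 [-21.8 -27.1]
-0.55 [-31.3 -33.9]
-0.41 [-41.7 -39.3]
-0.28 [-52.7 -43.3]
-0.14 [-64.1 -45.6]
0.0 [-75.8 -46.4]
0.14 [-87.4 -45.6]
0.27 [-98.8 -43.3]
0.41 [-109.8  -39.3]
0.55 [-120.2  -33.9]
0.69 [-129.7  -27.1]
0.83 [-138.2  -19.1]
0.96 [-145.5  -10. ]
1.1 [-151.5   -0. ]
```

View pics/s9.png

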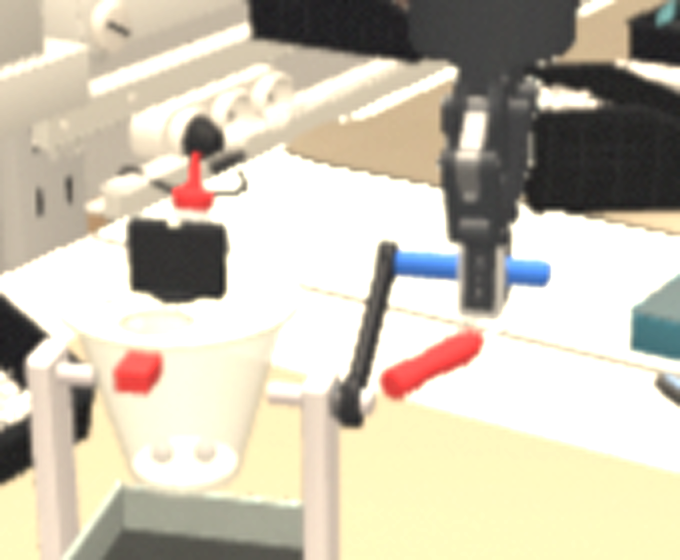

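>>> servo_tool --pt "0 -2.8 -5.2 0 0 0" --pt "0 -6 -10 0 0 0" --pt "0 -9.5 -14.8 0 0 0" --pt "0 -13.3 -19.1 0 0 0" --pt "0 -17.4 -23.3 0 0 0" --pt "0 -21.8 -27.1 0 0 0" --pt "0 -26.4 -30.7 0 0 0" --pt "0 -31.3 -33.9 0 0 0"

```text
clock: 12.8
position: [0.498, -0.1216, 0.1342]
ee_rot: [0.003, 0.985, 0.174, 0.001]
contact_force: [0.8, -7.6, 0.8]
width: 0.013
```

Run:
```python
from h import *
goal([.5057,-.1466,.0955],20)
im,d=cams.get_image("scene");a=cv2.resize(im[90:260,180:370,::-1],None,fx=3.5,fy=3.5,interpolation=cv2.INTER_CUBIC)
cv2.imwrite("pics/s10.png",cv2.convertScaleAbs(a,alpha=1.4,beta=20))
```

```text
t 12.8 pos [ 0.498  -0.1216  0.1342] yaw 20.04 w 0.013 F [ 0.8 -7.6  0.8] q [-0.37  0.22  1.73 -0.    1.18  0.85]
shift [-1.4 25.9 38.9] turn [ 0.37 -0.03  0.04]
```

View pics/s10.png

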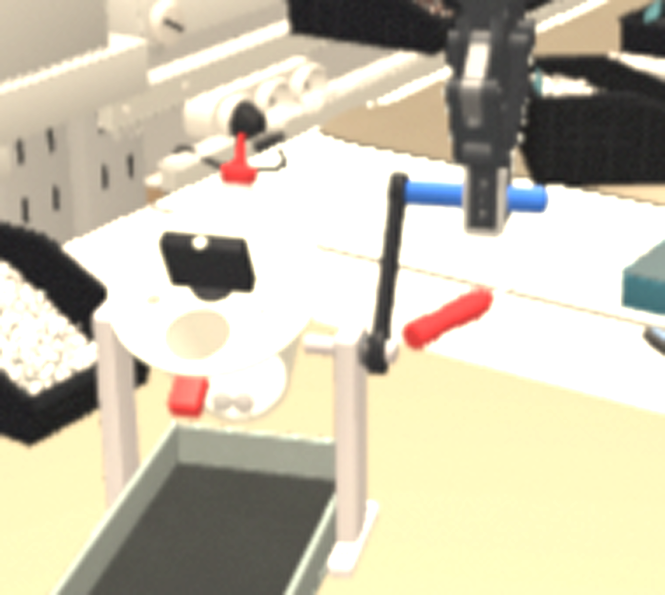

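The crank follows and the jar is tipping. The cap hole stays by the mark.

>>> servo_tool --pt "0 -5.1 -2.9 0 0 0" --pt "0 -10.4 -5.4 0 0 0" --pt "0 -15.8 -7.6 0 0 0" --pt "0 -21.4 -9.4 0 0 0" --pt "0 -27.1 -10.7 0 0 0" --pt "0 -32.8 -11.7 0 0 0" --pt "0 -38.6 -12.3 0 0 0" --pt "0 -44.5 -12.5 0 0 0"

```text
clock: 13.65
position: [0.4828, -0.0797, 0.1478]
ee_rot: [0.003, 0.985, 0.174, 0.001]
contact_force: [-0.2, -5.8, 2.8]
width: 0.0132
```

>>> servo_tool --pt "0 -5.9 0.2 0 0 0" --pt "0 -11.6 0.8 0 0 0" --pt "0 -17.4 1.8 0 0 0" --pt "0 -23 3.1 0 0 0" --pt "0 -28.7 4.9 0 0 0" --pt "0 -34 7.1 0 0 0" --pt "0 -39.4 9.6 0 0 0" --pt "0 -44.4 12.5 0 0 0"

```text
clock: 14.45
position: [0.4671, -0.0362, 0.1337]
ee_rot: [0.001, 0.985, 0.174, 0.001]
contact_force: [0.8, -5.2, 0.8]
width: 0.0127
```

Run:
```python
from h import *
goal([.5057,-.1466,.0955],20)
im,d=cams.get_image("scene");a=cv2.resize(im[90:290,180:370,::-1],None,fx=3,fy=3,interpolation=cv2.INTER_CUBIC)
cv2.imwrite("pics/s11.png",cv2.convertScaleAbs(a,alpha=1.4,beta=20))
```

```text
t 14.45 pos [ 0.4671 -0.0362  0.1337] yaw 20.02 w 0.0127 F [ 0.8 -5.2  0.8] q [-0.22  0.16  1.82 -0.    1.17  1.  ]
shift [ -1.6 116.9  38.5] turn [ 0.16 -0.07  0.02]
```

View pics/s11.png

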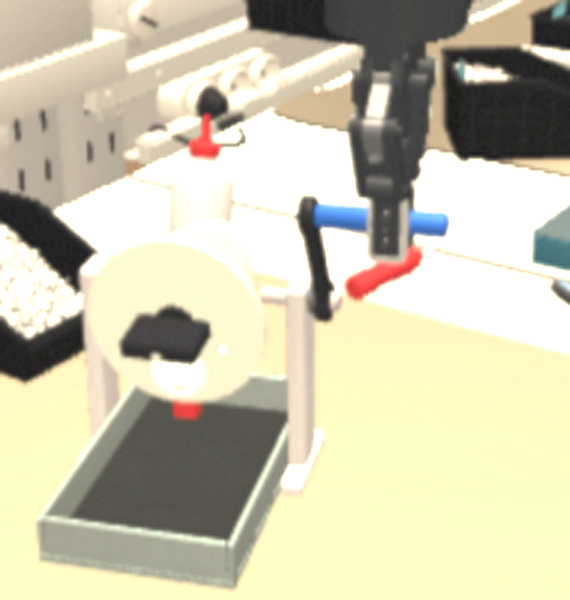

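>>> servo_tool --pt "0 -4.9 3.2 0 0 0" --pt "0 -9.5 6.8 0 0 0" --pt "0 -13.9 10.6 0 0 0" --pt "0 -18 14.8 0 0 0" --pt "0 -21.8 19.1 0 0 0" --pt "0 -25.3 23.9 0 0 0" --pt "0 -28.5 28.7 0 0 0" --pt "0 -30.9 33 0 0 0"

```text
clock: 15.3
position: [0.4563, -0.0064, 0.0991]
ee_rot: [0.0, 0.985, 0.174, 0.0]
contact_force: [0.6, -5.8, 2.9]
width: 0.0131
```

>>> servo_tool --pt "0 0 0 0 0 0" --pt "0 0 0 0 0 0" --pt "0 0 0 0 0 0" --pt "0 0 0 0 0 0" --pt "0 0 0 0 0 0" --pt "0 0 0 0 0 0" --pt "0 0 0 0 0 0" --pt "0 0 0 0 0 0"

```text
clock: 16.1
position: [0.4563, -0.0065, 0.0995]
ee_rot: [0.0, 0.985, 0.174, 0.0]
contact_force: [4.6, -3.2, -4.7]
width: 0.0133
```

Run:
```python
from h import *
goal([.5057,-.1466,.0955],20)
im,d=cams.get_image("scene");a=cv2.resize(im[90:290,180:370,::-1],None,fx=3,fy=3,interpolation=cv2.INTER_CUBIC)
cv2.imwrite("pics/s12.png",cv2.convertScaleAbs(a,alpha=1.4,beta=20))
```

```text
t 16.1 pos [ 0.4563 -0.0065  0.0995] yaw 20.0 w 0.0133 F [ 4.6 -3.2 -4.7] q [-0.17  0.17  1.89  0.    1.08  1.05]
shift [ -1.5 148.5   4. ] turn [ 0.   -0.02 -0.  ]
```

View pics/s12.png

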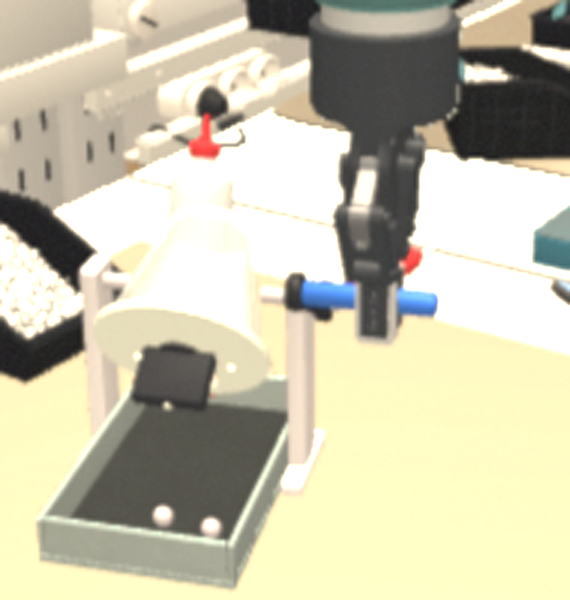

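Both balls lie on the tray floor, at crop positions (163,515) and (210,527). Letting go and retreating.

>>> servo_tool --pt "0 0 0 0 0 0" --pt "0 0 0 0 0 0" --pt "0 0 0 0 0 0" --pt "0 0 0 0 0 0" --pt "0 0 0 0 0 0" --pt "0 0 0 0 0 0" --pt "0 0 0 0 0 0" --hand 0

```text
clock: 16.85
position: [0.4561, -0.0065, 0.0995]
ee_rot: [-0.0, 0.985, 0.174, -0.0]
contact_force: [-0.1, 0.2, 0.3]
width: 0.0853
```

>>> servo_tool --pt "0 0 -10 0 0 0" --pt "0 0 -30 0 0 0" --pt "0 0 -60 0 0 0" --pt "0 0 -90 0 0 0" --pt "0 0 -120 0 0 0" --pt "0 0 -120 0 0 0" --pt "0 0 -120 0 0 0"

```text
clock: 17.55
position: [0.4565, -0.0066, 0.2205]
ee_rot: [0.0, 0.985, 0.174, 0.001]
contact_force: [0.4, -0.3, -0.3]
width: 0.0851
```

Run:
```python
from h import *
goal([.5057,-.1466,.0955],20)
im,d=cams.get_image("scene");a=cv2.resize(im[90:290,180:370,::-1],None,fx=3,fy=3,interpolation=cv2.INTER_CUBIC)
cv2.imwrite("pics/s13.png",cv2.convertScaleAbs(a,alpha=1.4,beta=20))
P=atz("scene",[(180+163/3,90+515/3),(180+210/3,90+527/3)],.010)
a=np.radians(19.95);ex=np.array([np.cos(a),np.sin(a),0]);ey=np.array([-ex[1],ex[0],0]);O=np.array([.602,-.031,0])+.035*ey
print(P.round(3),((P-O)@np.c_[ex,ey]).round(3))
```

```text
t 17.55 pos [ 0.4565 -0.0066  0.2205] yaw 20.0 w 0.0851 F [ 0.4 -0.3 -0.3] q [-0.17  0.08  1.69 -0.    1.38  1.05]
shift [ -1.9 148.2 125.2] turn [ 0.06 -0.11  0.  ]
[[0.572 0.049 0.01 ]
 [0.541 0.043 0.01 ]] [[-0.001  0.05 ]
 [-0.032  0.056]]
```

View pics/s13.png

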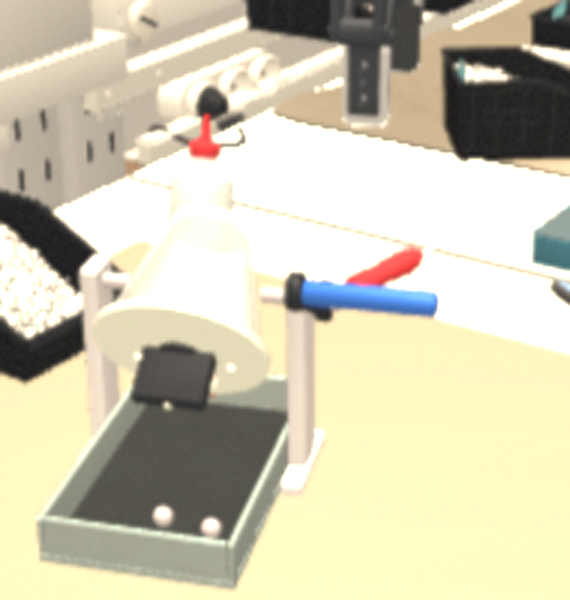

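Both balls are at rest inside the tray limits, the gripper is open and clear, and the cap's wing is level (parallel to the tray's x).

```bash
python3 -c "
from rig import sign_off
print(sign_off())"
```

```text
the job is handed in; nothing more can be done
None
```

I turned the cap about 60° clockwise with the jar upright, so its largest hole came over the red mark. I then swung the blue handle over to tip the jar, let go and retreated. The job was handed in at about 18 s, and no verdict was reported.

**Last checks:**
- **Balls:** both lay still in the tray at about (-1, 50) and (-32, 56) mm in the tray's frame, inside the walls. I took their height as floor level when working these out and did not measure it.
- **Cap:** the hole and the red mark were in line when I released the cap. After pouring I judged its angle only by eye: the wing still looked parallel to the tray's x, but the hole itself was not in view.
- **Gripper:** it was open and clear of everything, and the force reading was about zero.

**What disagreed:** the real fingertips were about 44 mm short of the stated TCP, so the first grasp closed on nothing above the wing. I measured the offset in the depth images and corrected for it. Both later grasps held, reading 11.3 mm on the 12 mm wing and 13 mm on the 14 mm bar.

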